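# Gauge a carrier under the bridge and lock it with a T-key

### The arm

A 7-joint arm with a two-finger parallel gripper is mounted at the origin on a cart in front of the work surface, level with it; the furniture and walls round the work are solid. World frame = base frame: x ahead of the robot, y to its left, z up, the work surface at z = 0. Lengths are in m, angles in rad, forces in N, time in s.
With the tool pointing down it reaches from about 0.4 to 0.875 m from the base axis. Payload 19.3 kg.
Tool frame: the origin (TCP) lies at the very end of the fingers, on their centre line; the grasp point (between the pads) lies 19 mm behind it; z points along the fingers, y is the line along which they close (so a half turn about z gives the same grasp; the last joint's range is limited). The gripper opens to 85 mm and grips with 20 to 120 N. Pads are 22 mm wide; open, the fingers measure 114 mm over their backs; the gripper's body (76 mm by 85 mm) begins 54 mm behind the grasp point. The pads swing forward as they close: fully open they stand 13 mm farther back than shut.
Start: joints at [1.26, 0.521, -0.036, 1.599, 0.021, 1.021, -0.113], TCP at [0.149, -0.607, 0.231] pointing down, gripper open.
Joint ranges: [-2.91, 2.91], [-0.3, 2.13], [-1.5, 1.42], [0.17, 2.43], [-1.26, 4.41], [0.16, 1.93], [-2.52, 2.52]. Speed limits (rad/s): [1.89, 1.89, 2.39, 2.39, 3.01, 3.01, 3.01].

### API

Orientations are given as [roll, pitch, yaw] about the fixed x, y, z axes, in that order (R = Rz(yaw) Ry(pitch) Rx(roll)).
In Python, from workcell import bot gives the robot as it stands.
- The arm moves only by the tool servo_tool, never from a script. Its argument "plan" is a list of rows, each a list of 7 numbers: the finger opening in cm, from 0 to 8.54, then the shift along the tool's x, y, z in cm, then the turn, a rotation vector about the tool's x, y, z in degrees. In form: [[fingers, x, y, z, wx, wy, wz], ...]. A call has 1 to 10 rows; each row is the pose to reach, as a shift and turn from the pose commanded when the call began, along the tool's axes at that moment; what a row does not reach only later rows make up. A row lasts 1/10 s, in which the tool goes at most 50 mm and 8.59 degrees, less where a joint would pass 70% of its speed; a pose out of reach is approached as far as the arm can. A call with a gripper value outside its range is refused whole. The fingers move at their own pace and stop on an object; "force" is the grip in N (left out, the last holds). Time passes only in rows, so rows that repeat a pose let the fingers close. It gives the time, the measured TCP pose, the force, the opening and the grip force at its end, in the units of the state.
- bot.observe(): the state, without advancing time (a new reading comes with each control period).
- bot.grab_frame(name): name is "side" or "top"; returns a dict with "frame" (384x512x3 uint8, blue, green, red), "mtx" (3x3 intrinsics, pixels), "R" (3x3) and "t" (3): a world point X has camera coordinates R X + t. Camera axes: x right, y down, z forward; pixel columns grow to the right and rows downward; lengths in m; the calibration is good to about 2 mm. A picture is of the moment at which its call begins. There is no depth.
- bot.job_done(): hands the job in; it is judged then, once.
The state is a dict: "clock": time; "qpos": joint angles; "qd": joint speeds; "joint_efforts": joint torques, N m; "position": TCP position; "tool_rot": TCP orientation; "force": force on the tool from outside, world axes, zero at the start; "moment": the same for the moment, N m; "grip_width": finger opening in m; "finger_force": force on a finger pad.
Only numpy, scipy, OpenCV 4.12 (cv2) and the standard library are available. Lean on these libraries where they do the work, as an engineer would, in place of code of your own. Each camera call takes 0.05 s, during which the arm holds its last target. There are 200 camera calls.

### The job

Pick up the dark metal carrier, set it in the lane of the checking fixture with its slotted flange ahead, and push it under the bridge bar, to prove that it clears the height limit, until it is fully home against the end stop. Then take the T-key from its stand, pass its head down through the slots of the flange and the fixture until the collar rests on the flange, give it a quarter turn so that the head is locked crosswise under the slot, and let go. Leave the petri dishes beyond the fixture where they are.

Things in the scene. Friction and masses are not known exactly. Their poses are not given: they have to be found in the camera images.
- fixture: Fixed aluminium checking fixture, 110 mm wide (y -55 to 55) and 210 mm long (x -95 to +115 mm), origin on its underside. Its lane runs along its +x, roughly to the robot's right; lane floor 28 mm above the worktop, open end at x = -95 mm. Two rails, 8 mm above the floor, 68 mm apart from x = -20 mm to the end stop; from x = -20 back to -48 mm they flare like a funnel.
- end_stop (a point): Middle of the end stop's face at lane floor height (x = +95 mm of the fixture); the stop is an upright steel wall 22 mm high across the lane. The carrier is home when its flange edge touches it; the carrier's middle is then 60 mm before this point.
- bridge (a point): Middle of the underside of the fixed bridge bar across the lane, 45 mm above the lane floor, at x = +23 mm of the fixture. The bar is 12 mm thick along the lane and 10 mm high (top 83 mm above the worktop), on posts at both sides, 96 mm wide overall. The carrier can reach the stop only by sliding under it.
- keeper_slot (a point): Centre of the slot in the lane floor, at floor height, 20 mm before the end stop; axes as the fixture's. 44 mm long across the lane (y), 15 mm wide along it (x). The floor there is an 8 mm plate over a hollow 20 mm deep where the key's head turns freely: no stops, no detent, either way.
- carrier_center (a point): Middle of the loose dark metal carrier (120 mm long, 64 mm wide, 0.4 kg), 20 mm above its underside; starts flat on the worktop. x points to its flange. A block 40 mm high from x = -60 to +20 mm; its balance point is at x = -16 mm. Then a low flange 10 mm thick to x = +60 mm.
- carrier_slot (a point): Centre of the slot in the carrier's flange, on the flange's top face (10 mm above the carrier's underside), 40 mm ahead of the carrier's middle: 48 mm across (y) by 19 mm along (x), right through. It lies over the fixture's slot when the carrier is home.
- t_key_grip (a point): Centre of the black grip of the loose steel T-key (0.12 kg), upright in its stand. z is up the stem, x along both grip and T-head, which are parallel. The grip is a bar 70 (x) by 14 (y) by 35 mm high, on a 12 mm neck. With the collar on the flange of the homed carrier this point is 105.5 mm above the worktop, in line with the slot.
- t_key_collar (a point): Centre of the underside of the T-key's round collar (36 mm across, 6 mm thick), 67.5 mm below the grip centre. Under it a 10 mm stem, then the T-head: 38 (x) by 10 (y) by 9 mm high, its lowest face 31 mm below this point. When seated the head hangs 4 mm below the floor plate; once turned it cannot be lifted out.
- key_stand: Fixed grey block 70 x 60 x 36 mm, origin at centre of underside, with a slot 46 mm (x) by 16 mm (y) through it. The T-key stands in it, collar on top of the block, head in the slot and along the block's x.
- petri_dish: Petri dish, 61 mm across and 15 mm high, on the worktop beyond the fixture; a bystander. Origin at centre of underside.
Things that resemble listed ones, but are neither listed nor needed, are in the scene too. What is shaped like the part that bears t_key_grip but purple is not meant.

How it is judged:
By the outcome, as a careful person would: the job done as asked, in the order asked, and still so for the second after the job is handed in, with the robot touching nothing.
It also fails if it takes over 72 s, if anything falls off the work surface, if the arm or the gripper's body presses on something with over 40 N, if the wrist force passes 120 N, or if a joint passes its speed limit or range.

## Working session

There is one attempt and no reset: what is moved stays moved. The work goes in short steps, Python scripts to look and compute and a tool call to move; the robot and the scene stay as the last step left them, time stands still between calls to the robot, and variables do not carry over. Pictures are saved under pics/ and viewed, at most 10 in all, crops included, and the job is handed in when it is done.

Besides the shell and the picture viewer there is one more tool, called after ">>>" in YAML: its name, and indented under it one key for each argument. servo_tool: Moves the arm, as the interface text tells. Its arguments: {"type":"object","properties":{"plan":{"type":"array","items":{"type":"array","items":{"type":"number"}}},"force":{"type":"number"}},"required":["plan"]}

```bash
ls; mkdir -p pics
python3 - <<'E'
from workcell import bot
import cv2,numpy as np
for n in("top","side"):
    f=bot.grab_frame(n); cv2.imwrite(f"pics/{n}0.png",f["frame"]); print(n,f["mtx"].tolist(),f["R"].tolist(),f["t"].tolist())
s=bot.observe();print({k:np.round(v,3).tolist() for k,v in s.items()})
E
```

```text
pics
top [[384.51364207287594, 0.0, 256.62095597863424], [0.0, 384.51364207287594, 188.9262893881465], [0.0, 0.0, 1.0]] [[0.018790431994038535, -0.9997502942267651, -0.012094166319936244], [-0.9909587953660915, -0.017015261915199788, -0.13308323240942924], [0.13284421535039606, 0.014485511915497375, -0.9910310713557287]] [0.12678954395165296, 0.585185564955043, 0.8491529344606923]
side [[412.70972845593155, 0.0, 251.42392951508862], [0.0, 412.70972845593155, 182.93392409724171], [0.0, 0.0, 1.0]] [[0.9848366159980809, -0.17200151674069025, -0.022634443407119866], [-0.11520587709083524, -0.5508625333403756, -0.8266063605160286], [0.12970908092026331, 0.8166798317582759, -0.5623251788121307]] [-0.5483115341058024, 0.2037256786528893, 0.7145283688461654]
{'clock': 0.1, 'qpos': [1.26, 0.522, -0.036, 1.6, 0.021, 1.021, -0.113], 'qd': [0.002, -0.002, -0.0, -0.0, -0.002, -0.001, -0.0], 'joint_efforts': [0.003, -92.851, 1.983, -37.053, 0.018, 0.005, -0.0], 'position': [0.149, -0.607, 0.231], 'tool_rot': [-3.141, 0.0, 0.241], 'force': [-0.133, -0.609, 0.546], 'moment': [-0.077, 0.048, 0.009], 'finger_force': 0.0, 'grip_width': 0.086}
```

View pics/top0.png

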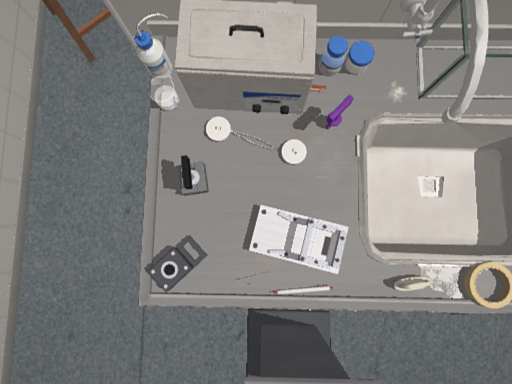

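View pics/side0.png

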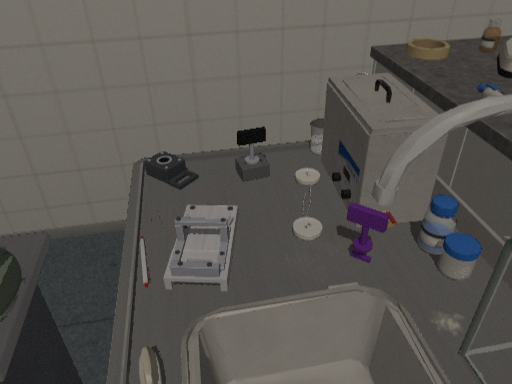

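The top view shows the carrier at (175,265) with its flange slot at (191,249), the fixture at (297,238) and the black key at (188,175) in its stand. The petri dishes are at (218,129) and (293,152). Candidates for the T-key are the black one at (188,175) and the purple one at (340,112), which is the decoy, so I choose the black one. Next is a close crop.

Run:
```python
import cv2
a=cv2.imread("pics/top0.png")[145:305,140:353]; cv2.imwrite("pics/c1.png",cv2.resize(a,(799,600),interpolation=cv2.INTER_CUBIC))
a=cv2.imread("pics/side0.png")[115:295,120:360-0]; cv2.imwrite("pics/c2.png",cv2.resize(a,(800,600),interpolation=cv2.INTER_CUBIC))
```

```text
(no output)
```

View pics/c1.png

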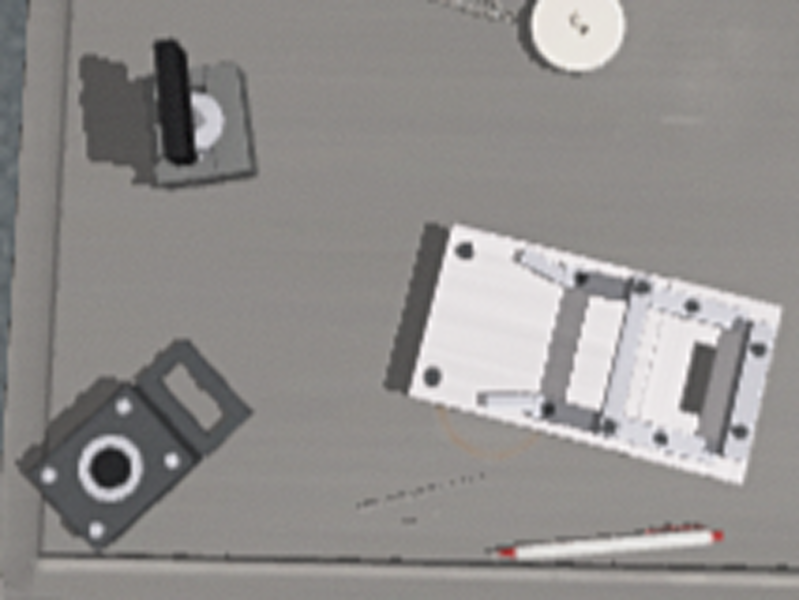

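View pics/c2.png

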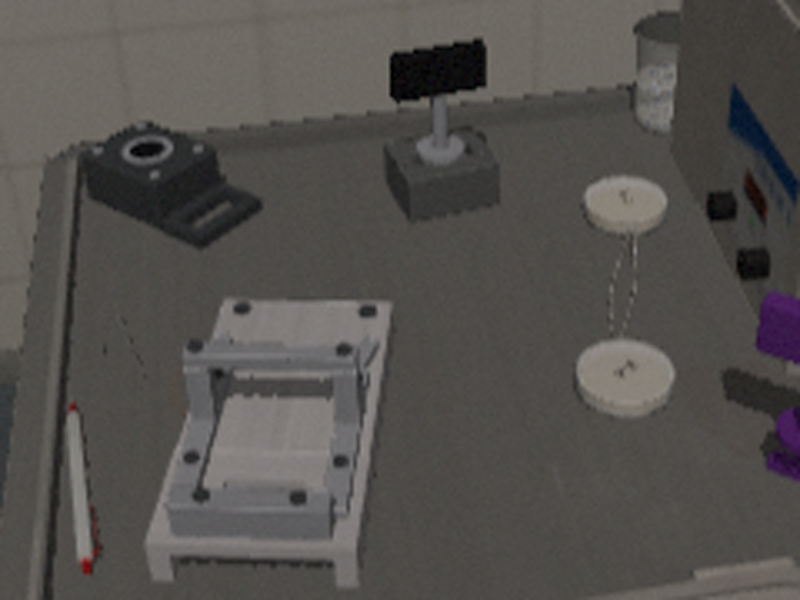

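```bash
cat > h.py <<'E'
import numpy as np
from workcell import bot
from scipy.optimize import least_squares
top=dict(mtx=np.array([[384.5136,0,256.621],[0,384.5136,188.9263],[0,0,1]]),
 R=np.array([[0.018790431994038535,-0.9997502942267651,-0.012094166319936244],[-0.9909587953660915,-0.017015261915199788,-0.13308323240942924],[0.13284421535039606,0.014485511915497375,-0.9910310713557287]]),t=np.array([0.12678954395165296,0.585185564955043,0.8491529344606923]))
side=dict(mtx=np.array([[412.70973,0,251.42393],[0,412.70973,182.93392],[0,0,1]]),
 R=np.array([[0.9848366159980809,-0.17200151674069025,-0.022634443407119866],[-0.11520587709083524,-0.5508625333403756,-0.8266063605160286],[0.12970908092026331,0.8166798317582759,-0.5623251788121307]]),t=np.array([-0.5483115341058024,0.2037256786528893,0.7145283688461654]))
def proj(c,X):
    p=(c["R"]@np.atleast_2d(X).T+c["t"][:,None]); p=c["mtx"]@p; return (p[:2]/p[2]).T
def unproj(c,uv,z):
    d=c["R"].T@np.linalg.solve(c["mtx"],[uv[0],uv[1],1]); o=-c["R"].T@c["t"]; return o+d*(z-o[2])/d[2]
def fit(obs,x0):  # obs: list of (cam, local xyz, uv); returns x,y,yaw
    def P(p):
        return [np.array([p[0]+np.cos(p[2])*l[0]-np.sin(p[2])*l[1],p[1]+np.sin(p[2])*l[0]+np.cos(p[2])*l[1],l[2]]) for _,l,_ in obs]
    f=lambda p:np.concatenate([proj(o[0],X)[0]-o[2] for o,X in zip(obs,P(p))])
    r=least_squares(f,x0,loss="soft_l1"); return r.x,r.fun.reshape(-1,2)
E
cat > m.py <<'E'
from h import *
c1=lambda u,v:np.array([140+(u+.5)/3.751-.5,145+(v+.5)/3.75-.5]); c2=lambda u,v:np.array([120+(u+.5)/3.3333-.5,115+(v+.5)/3.3333-.5])
T=lambda l,u,v:(top,np.array(l)/1000,c1(u,v)); S=lambda l,u,v:(side,np.array(l)/1000,c2(u,v))
def show(n,obs,x0):
    p,r=fit(obs,x0); print(n,np.round(p,4),np.degrees(p[2]).round(1)); print(np.round(r,1).tolist()); return p
show("fix",[T((-95,55,28),452,222),T((115,55,28),782,307),T((115,-55,28),743,486),T((-95,-55,28),407,393),S((-95,55,28),392,302),S((-95,-55,28),224,298),S((115,-55,28),147,543),S((115,55,28),358,552)],[.5,-.1,-1.8])
show("car",[T((-60,32,40),28,470),T((-60,-32,40),97,547),T((20,-32,40),203,457),T((20,32,40),130,383),T((60,32,10),182,340),T((60,-32,10),252,410),T((-20,0,40),110,467),T((40,0,10),192,390),S((-20,0,40),148,150),S((60,32,10),262,203),S((40,0,10),210,214)],[.4,.25,-.7])
show("stand",[T((35,30,36),150,75),T((35,-30,36),240,63),T((-35,-30,36),257,172),T((-35,30,36),155,185)],[.6,.2,0])
show("key",[T((35,7,121),155,44),T((35,-7,121),182,41),T((-35,-7,121),194,161),T((-35,7,121),165,163),S((-35,-7,121),390,50),S((35,-7,121),485,40),S((35,-7,86),487,88),S((-35,-7,86),393,100)],[.6,.2,0])
print("cam",-top["R"].T@top["t"],-side["R"].T@side["t"])
for c in((top,(218,129)),(top,(293,152))): print(unproj(c[0],c[1],.015))
E
python3 m.py
```

```text
fix [ 0.4747  0.0487 -1.8059] -103.5
[[0.1, -0.3], [0.3, -0.3], [0.0, -1.0], [0.2, 0.3], [0.5, -0.4], [-0.4, -0.2], [-0.7, 0.2], [-0.4, -0.5]]
car [ 0.4118  0.3158 -0.8033] -46.0
[[-0.2, 0.4], [0.1, 1.3], [-1.5, 0.5], [-0.7, -0.8], [1.0, -1.2], [0.4, 0.3], [0.6, -0.5], [1.0, 1.4], [0.2, 0.0], [0.1, -1.5], [0.7, -1.4]]
stand [0.6076 0.2863 0.1449] 8.3
[[-0.8, -0.1], [0.6, -0.1], [-0.7, 0.2], [0.9, -0.0]]
key [0.6066 0.2871 0.1331] 7.6
[[-0.1, -0.6], [-0.8, -0.5], [-1.0, -0.2], [0.2, 0.1], [-0.2, 3.5], [0.2, 1.7], [-0.4, 0.6], [-0.5, 1.9]]
cam [0.4647073  0.12441455 0.92094874] [ 0.47078685 -0.56562648  0.55778751]
[0.73151364 0.23431043 0.015     ]
[0.67726276 0.05183165 0.015     ]
```

```bash
cat >> h.py <<'E'
from scipy.spatial.transform import Rotation as Ro
def go(x,y,z,yawdeg,frm=None):
    s=bot.observe() if frm is None else frm
    R0=Ro.from_euler("xyz",s["tool_rot"]); R1=Ro.from_euler("xyz",[np.pi,0,np.radians(yawdeg)])
    d=R0.inv().apply(np.array([x,y,z])-s["position"])*100; w=(R0.inv()*R1).as_rotvec(degrees=True)
    return np.round(d,2).tolist()+np.round(w,1).tolist()
def st():
    s=bot.observe(); print("t",round(s["clock"],2),"p",np.round(s["position"],4),"rot",np.degrees(s["tool_rot"]).round(2),"F",np.round(s["force"],1),"w",round(s["grip_width"],4),"ff",round(s["finger_force"],1),"q7",np.round(s["qpos"],2)[-1])
def fx(lx,ly=0,p=(0.4747,0.0487,-1.8059)):
    return p[0]+np.cos(p[2])*lx-np.sin(p[2])*ly, p[1]+np.sin(p[2])*lx+np.cos(p[2])*ly
E
python3 - <<'E'
from h import *
for uv in((154,262),(157,292)): print(unproj(top,uv,0.0),unproj(top,uv,0.02))
print("W1",go(.40,-.35,.24,50)); print("W2",go(.47,-.05,.24,95)); print("C",go(.4007,.3273,.15,134)); st()
f=lambda X:np.concatenate([proj(top,X)[0]-[453,118],proj(side,X)[0]-[385,195]]);print(least_squares(f,[.6,-.3,.3]).x)
E
```

```text
[0.40971518 0.37719316 0.        ] [0.41090943 0.37170363 0.02      ]
[0.3408464  0.36639312 0.        ] [0.34353625 0.36113813 0.02      ]
W1 [30.5, -18.94, -0.9, -0.1, -0.0, -36.2]
W2 [44.45, -46.41, -0.88, -0.0, -0.0, -81.2]
C [46.72, -84.7, 8.16, -0.0, -0.1, -120.2]
t 0.1 p [ 0.1489 -0.6067  0.2308] rot [-179.94    0.     13.79] F [-0.1 -0.6  0.5] w 0.0856 ff 0.0 q7 -0.11
[ 0.68467631 -0.20585151  0.27066941]
```

>>> servo_tool:
  plan:
    - [8.5,30.5,-19,-0.9,0,0,-36]
    - [8.5,30.5,-19,-0.9,0,0,-36]
    - [8.5,30.5,-19,-0.9,0,0,-36]
    - [8.5,30.5,-19,-0.9,0,0,-36]
    - [8.5,30.5,-19,-0.9,0,0,-60]
    - [8.5,30.5,-19,-0.9,0,0,-81]
    - [8.5,30.5,-19,-0.9,0,0,-81]
    - [8.5,44.5,-46.4,-0.9,0,0,-81]
    - [8.5,44.5,-46.4,-0.9,0,0,-81]
    - [8.5,44.5,-46.4,-0.9,0,0,-81]

```text
clock: 1.1
position: [0.43, -0.2091, 0.24]
tool_rot: [-3.141, -0.0, 1.66]
force: [1.9, -0.2, 0.3]
grip_width: 0.085
finger_force: 0.0
```

```bash
python3 -c "
from h import *
st();print(go(.47,-.05,.24,115)); print(go(.4049,.323,.15,134))"
```

```text
t 1.1 p [ 0.43   -0.2091  0.24  ] rot [-1.7999e+02 -1.0000e-02  9.5140e+01] F [ 1.9 -0.2  0.3] w 0.085 ff 0.0 q7 0.23
[15.49, 5.41, 0.0, -0.0, -0.0, -19.9]
[53.22, 2.27, 9.01, -0.0, -0.0, -38.9]
```

>>> servo_tool:
  plan:
    - [8.5,15.5,5.4,0,0,0,-20]
    - [8.5,15.5,5.4,0,0,0,-20]
    - [8.5,53.2,2.3,6,0,0,-39]
    - [8.5,53.2,2.3,6,0,0,-39]
    - [8.5,53.2,2.3,9,0,0,-39]
    - [8.5,53.2,2.3,9,0,0,-39]
    - [8.5,53.2,2.3,9,0,0,-39]
    - [8.0,53.2,2.3,9,0,0,-39]
    - [7.6,53.2,2.3,9,0,0,-39]
    - [7.6,53.2,2.3,9,0,0,-39]

```text
clock: 2.1
position: [0.4127, 0.277, 0.1599]
tool_rot: [-3.141, 0.0, 2.335]
force: [1.0, -0.6, 0.6]
grip_width: 0.076
finger_force: 0.0
```

```bash
python3 -c "
from h import *
st();print(go(.4049,.323,.06,134)); print(go(.4049,.323,.01,134))
f=bot.grab_frame('top')['frame'];import cv2
g=bot.grab_frame('side')['frame']
a=cv2.resize(f[180:300,130:290],None,fx=2.5,fy=2.5);b=cv2.resize(g[100:220,130:290],None,fx=2.5,fy=2.5)
import numpy as np
cv2.imwrite('pics/p3.png',np.hstack([a,b]))"
```

```text
t 2.1 p [0.4127 0.277  0.1599] rot [-1.7998e+02  1.0000e-02  1.3378e+02] F [ 1.  -0.6  0.6] w 0.076 ff 0.0 q7 -0.38
[3.86, 2.62, 9.99, -0.0, 0.0, -0.2]
[3.86, 2.62, 14.99, -0.0, 0.0, -0.2]
```

View pics/p3.png

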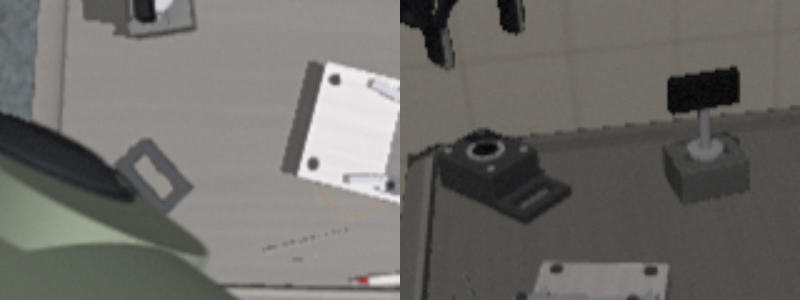

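The side view shows the open fingers above and left of the carrier and nothing disturbed. In the top view the arm hides the block, while the flange is still visible at crop (155,180).

>>> servo_tool:
  plan:
    - [7.6,0,0,5,0,0,0]
    - [7.6,0,0,5,0,0,0]

```text
clock: 2.4
position: [0.4111, 0.2738, 0.1066]
tool_rot: [-3.135, -0.001, 2.336]
force: [-0.7, -0.7, 0.6]
grip_width: 0.0758
finger_force: 0.0
```

```bash
python3 -c "
from h import *
st();print(go(.4049,.323,.06,134)); print(go(.4049,.323,.01,134))"
```

```text
t 2.4 p [0.4111 0.2738 0.1066] rot [-1.7961e+02 -8.0000e-02  1.3386e+02] F [-0.7 -0.7  0.6] w 0.0758 ff 0.0 q7 -0.45
[3.97, 2.99, 4.64, -0.4, -0.1, -0.1]
[3.96, 3.03, 9.64, -0.4, -0.1, -0.1]
```

>>> servo_tool:
  plan:
    - [7.6,4,3,0,0,0,0]
    - [7.6,4,3,4,0,0,0]
    - [7.6,4,3,4,0,0,0]
    - [7.6,4,3,4,0,0,0]

```text
clock: 2.8
position: [0.4074, 0.3246, 0.0717]
tool_rot: [-3.141, 0.0, 2.335]
force: [1.2, 0.5, 0.6]
grip_width: 0.0757
finger_force: 0.0
```

```bash
python3 -c "
from h import *
st();print(go(.4049,.323,.06,134)); print(go(.4049,.323,.01,134))"
```

```text
t 2.8 p [0.4074 0.3246 0.0717] rot [-1.7995e+02  1.0000e-02  1.3378e+02] F [1.2 0.5 0.6] w 0.0757 ff 0.0 q7 -0.57
[0.06, -0.29, 1.17, -0.0, 0.0, -0.2]
[0.06, -0.28, 6.17, -0.0, 0.0, -0.2]
```

>>> servo_tool:
  force: 50
  plan:
    - [7.6,0,-0.3,1,0,0,0]
    - [7.6,0,-0.3,3,0,0,0]
    - [7.6,0,-0.3,5,0,0,0]
    - [7.6,0,-0.3,6.2,0,0,0]
    - [7.6,0,-0.3,6.2,0,0,0]
    - [5.5,0,-0.3,6.2,0,0,0]
    - [5.5,0,-0.3,6.2,0,0,0]
    - [5.5,0,-0.3,6.2,0,0,0]
    - [5.5,0,-0.3,6.2,0,0,0]

```text
clock: 3.7
position: [0.4055, 0.323, 0.0095]
tool_rot: [3.141, 0.0, 2.335]
force: [-0.9, -1.5, 8.5]
grip_width: 0.063
finger_force: 56.8
```

```bash
python3 -c "
from h import *
st()
print('fix grip target',fx(-.055),fx(-.060))"
```

```text
t 3.7 p [0.4055 0.323  0.0095] rot [1.7995e+02 2.0000e-02 1.3378e+02] F [-0.9 -1.5  8.5] w 0.063 ff 56.8 q7 -0.66
fix grip target (np.float64(0.4875119094366834), np.float64(0.10218696080902545)) (np.float64(0.4886766284763819), np.float64(0.10704941179166412))
```

```bash
python3 -c "
from h import *
x,y=fx(-.065);print(go(.41,.32,.11,133.8));print(go(x,y,.11,76.5))"
```

```text
[-0.53, 0.13, -10.05, 0.1, 0.0, -0.0]
[-21.08, -8.51, -10.05, 0.1, -0.0, 57.3]
```

>>> servo_tool:
  plan:
    - [5.5,0,0,-2,0,0,0]
    - [5.5,0,0,-6,0,0,0]
    - [5.5,0,0,-10,0,0,0]
    - [5.5,-4,-1.5,-10,0,0,8]
    - [5.5,-8,-3,-10,0,0,16]
    - [5.5,-12,-5,-10,0,0,24]
    - [5.5,-16,-6.5,-10,0,0,32]
    - [5.5,-19,-8,-10,0,0,40]
    - [5.5,-21,-8.5,-10,0,0,48]
    - [5.5,-21,-8.5,-10,0,0,56]

```text
clock: 4.7
position: [0.4903, 0.1092, 0.1089]
tool_rot: [3.141, 0.001, 1.347]
force: [-1.1, 1.4, -4.3]
grip_width: 0.0631
finger_force: 57.7
```

```bash
python3 -c "
from h import *
import cv2
st();x,y=fx(-.065);print(go(x,y,.06,76.5))
cv2.imwrite('pics/p4.png',np.hstack([cv2.resize(bot.grab_frame(n)['frame'][140:340,120:360],(400,333),interpolation=cv2.INTER_CUBIC) for n in('top','side')]))"
```

```text
t 4.7 p [0.4903 0.1092 0.1089] rot [1.7995e+02 4.0000e-02 7.7200e+01] F [-1.1  1.4 -4.3] w 0.0631 ff 57.7 q7 -0.89
[0.26, -0.11, 4.89, 0.1, 0.0, 0.7]
```

View pics/p4.png

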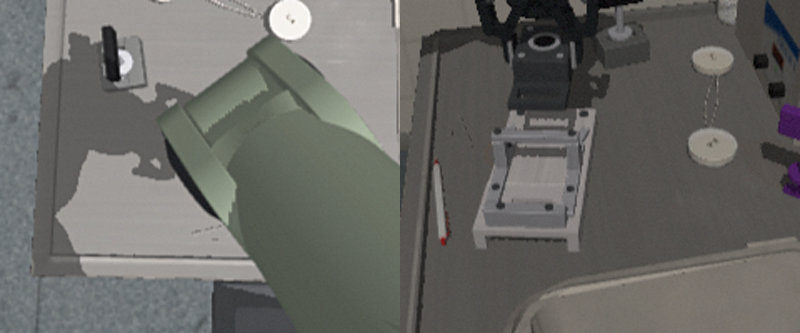

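The side view shows the carrier held level at crop (540,70), lined up with the lane, with its slotted flange toward the bridge. The arm hides the fixture in the top view. Next I lower it.

>>> servo_tool:
  plan:
    - [5.5,0.26,-0.1,2,0,0,0.7]
    - [5.5,0.26,-0.1,4.5,0,0,0.7]
    - [5.5,0.26,-0.1,6,0,0,0.7]
    - [5.5,0.26,-0.1,6.6,0,0,0.7]
    - [5.5,0.26,-0.1,6.9,0,0,0.7]
    - [5.5,0.26,-0.1,7.1,0,0,0.7]
    - [5.5,0.26,-0.1,7.1,0,0,0.7]

```text
clock: 5.5
position: [0.4889, 0.1154, 0.038]
tool_rot: [3.141, -0.0, 1.346]
force: [0.5, -0.5, -3.5]
grip_width: 0.0627
finger_force: 57.5
```

```bash
python3 -c "
from h import *
st()"
```

```text
t 5.5 p [0.4889 0.1154 0.038 ] rot [ 1.7997e+02 -2.0000e-02  7.7140e+01] F [ 0.5 -0.5 -3.5] w 0.0627 ff 57.5 q7 -0.98
```

>>> servo_tool:
  plan:
    - [5.5,0,0.17,0,0,0,0.6]
    - [5.5,0,0.17,0.1,0,0,0.6]
    - [5.5,0,0.17,0.2,0,0,0.6]
    - [5.5,0,0.17,0.2,0,0,0.6]

```text
clock: 5.9
position: [0.4911, 0.1148, 0.0374]
tool_rot: [3.14, -0.0, 1.334]
force: [-9.0, -3.0, 40.0]
grip_width: 0.0632
finger_force: 63.0
```

```bash
cat >> h.py <<'E'
def infix():
    s=bot.observe(); d=s["position"][:2]-np.array([0.4747,0.0487]); c,n=np.cos(-1.8059),np.sin(-1.8059)
    print("fix xy mm",np.round([1000*(c*d[0]+n*d[1]),1000*(-n*d[0]+c*d[1])],1))
E
python3 -c "
from h import *
st();infix()"
```

```text
t 5.9 p [0.4911 0.1148 0.0374] rot [179.88  -0.    76.46] F [-9. -3. 40.] w 0.0632 ff 63.0 q7 -0.98
fix xy mm [-68.1   0.5]
```

>>> servo_tool:
  force: 30
  plan:
    - [5.5,0,0,-0.15,0,0,0]
    - [7.6,0,0,-0.15,0,0,0]
    - [7.6,0,0,-0.15,0,0,0]
    - [7.6,0,0,-0.15,0,0,0]
    - [7.6,1.5,0,-0.15,0,0,0]
    - [7.6,3.3,0,-0.15,0,0,0]
    - [7.6,3.3,0,-0.15,0,0,0]
    - [5.5,3.3,0,-0.15,0,0,0]
    - [5.5,3.3,0,-0.15,0,0,0]
    - [5.5,3.3,0,-0.15,0,0,0]

```text
clock: 6.9
position: [0.4981, 0.1469, 0.0371]
tool_rot: [3.141, -0.0, 1.335]
force: [-0.7, 3.0, 1.8]
grip_width: 0.0634
finger_force: 33.5
```

```bash
python3 -c "
from h import *
st();infix()"
```

```text
t 6.9 p [0.4981 0.1469 0.0371] rot [ 1.7999e+02 -2.0000e-02  7.6490e+01] F [-0.7  3.   1.8] w 0.0634 ff 33.5 q7 -1.02
fix xy mm [-1.01e+02 -1.00e-01]
```

>>> servo_tool:
  plan:
    - [5.5,-1,0,0,0,0,0]
    - [5.5,-2.2,0,0,0,0,0]
    - [5.5,-3.4,0,0,0,0,0]
    - [5.5,-4.6,0,0,0,0,0]
    - [5.5,-5.8,0,0,0,0,0]
    - [5.5,-7,0,0,0,0,0]
    - [5.5,-8,0,0,0,0,0]
    - [5.5,-8.3,0,0,0,0,0]

```text
clock: 7.7
position: [0.4785, 0.0649, 0.0371]
tool_rot: [-3.142, 0.0, 1.334]
force: [-0.2, 2.5, -0.1]
grip_width: 0.0635
finger_force: 33.7
```

```bash
python3 -c "
from h import *
st();infix()"
```

```text
t 7.7 p [0.4785 0.0649 0.0371] rot [-1.800e+02  2.000e-02  7.643e+01] F [-0.2  2.5 -0.1] w 0.0635 ff 33.7 q7 -0.91
fix xy mm [-16.6  -0.1]
```

>>> servo_tool:
  plan:
    - [5.5,-0.4,0,0,0,0,0]
    - [5.5,-0.7,0,0,0,0,0]
    - [5.5,-0.9,0,0,0,0,0]
    - [5.5,-1.0,0,0,0,0,0]
    - [5.5,-1.1,0,0,0,0,0]
    - [5.5,-1.1,0,0,0,0,0]

```text
clock: 8.3
position: [0.4762, 0.0557, 0.0371]
tool_rot: [3.141, -0.0, 1.335]
force: [1.0, 4.8, 1.5]
grip_width: 0.0636
finger_force: 34.0
```

```bash
python3 -c "
from h import *
st();infix()"
```

```text
t 8.3 p [0.4762 0.0557 0.0371] rot [ 1.7999e+02 -2.0000e-02  7.6500e+01] F [1.  4.8 1.5] w 0.0636 ff 34.0 q7 -0.9
fix xy mm [-7.2 -0.2]
```

>>> servo_tool:
  plan:
    - [5.5,-0.1,0,0,0,0,0]
    - [5.5,-0.2,0,0,0,0,0]
    - [5.5,-0.3,0,0,0,0,0]
    - [5.5,-0.3,0,0,0,0,0]

```text
clock: 8.7
position: [0.4763, 0.0554, 0.0374]
tool_rot: [3.14, -0.004, 1.336]
force: [3.0, 19.5, 2.3]
grip_width: 0.0636
finger_force: 33.9
```

```bash
python3 -c "
from h import *
st();infix()"
```

```text
t 8.7 p [0.4763 0.0554 0.0374] rot [179.92  -0.24  76.57] F [ 3.  19.5  2.3] w 0.0636 ff 33.9 q7 -0.89
fix xy mm [-6.9  0. ]
```

>>> servo_tool:
  plan:
    - [5.5,0,0,0,0,0,0]
    - [7.6,0,0,0,0,0,0]
    - [7.6,0,0,0,0,0,0]
    - [7.6,0,0,0,0,0,0]
    - [7.6,0,0,-3,0,0,0]
    - [7.6,0,0,-8,0,0,0]
    - [7.6,0,0,-13,0,0,0]
    - [7.6,0,0,-18,0,0,0]
    - [7.6,0,0,-18,0,0,-8]

```text
clock: 9.6
position: [0.4776, 0.0528, 0.2226]
tool_rot: [3.134, -0.001, 1.474]
force: [0.5, -0.5, -1.5]
grip_width: 0.0764
finger_force: 0.0
```

```bash
python3 -c "
from h import *
st();print(go(.55,.25,.21,150));print(go(.6066,.2871,.20,187.6))"
```

```text
t 9.6 p [0.4776 0.0528 0.2226] rot [ 1.7954e+02 -4.0000e-02  8.4460e+01] F [ 0.5 -0.5 -1.5] w 0.0764 ff 0.0 q7 -0.56
[20.33, 5.29, 1.31, 0.4, 0.2, -65.5]
[24.57, 10.56, 2.36, 0.4, 0.4, -103.1]
```

>>> servo_tool:
  plan:
    - [5,4,1,1,0,0,-8]
    - [4,8,2,1,0,0,-16]
    - [4,12,3.5,1,0,0,-24]
    - [4,16,5,1,0,0,-32]
    - [4,19,7,1.5,0,0,-40]
    - [4,21,9,2,0,0,-48]
    - [4,23,10,2.3,0,0,-56]
    - [4,24.5,10.5,2.3,0,0,-64]
    - [4,24.6,10.6,2.3,0,0,-72]
    - [4,24.6,10.6,2.3,0,0,-80]

```text
clock: 10.6
position: [0.6044, 0.2874, 0.1934]
tool_rot: [-3.141, -0.001, 2.877]
force: [-0.1, -1.0, -1.1]
grip_width: 0.04
finger_force: 0.0
```

```bash
python3 -c "
from h import *
st();print(go(.6066,.2871,.17,187.6))"
```

```text
t 10.6 p [0.6044 0.2874 0.1934] rot [-1.7995e+02 -4.0000e-02  1.6484e+02] F [-0.1 -1.  -1.1] w 0.04 ff 0.0 q7 0.35
[-0.22, 0.03, 2.34, -0.0, -0.1, -22.8]
```

>>> servo_tool:
  plan:
    - [4,-0.2,0,1,0,0,-8]
    - [4,-0.2,0,1.5,0,0,-16]
    - [4,-0.2,0,1.5,0,0,-22.8]
    - [4,-0.2,0,1.5,0,0,-22.8]

```text
clock: 11.0
position: [0.6063, 0.2861, 0.1784]
tool_rot: [-3.141, -0.001, -3.013]
force: [0.4, 0.1, 0.1]
grip_width: 0.04
finger_force: 0.0
```

```bash
python3 -c "
from h import *
import cv2
st();print(go(.6066,.2871,.0885,187.6))
a=bot.grab_frame('top')['frame'][195:285,235:355];b=bot.grab_frame('side')['frame'][80:200,200:300]
cv2.imwrite('pics/topB.png',a)
cv2.imwrite('pics/p5.png',np.hstack([cv2.resize(a,(480,360),interpolation=cv2.INTER_CUBIC),cv2.resize(b,(300,360),interpolation=cv2.INTER_CUBIC)]))"
```

```text
t 11.0 p [0.6063 0.2861 0.1784] rot [-1.7997e+02 -7.0000e-02 -1.7261e+02] F [0.4 0.1 0.1] w 0.04 ff 0.0 q7 0.69
[-0.05, 0.1, 8.99, -0.0, -0.1, -0.2]
```

View pics/p5.png

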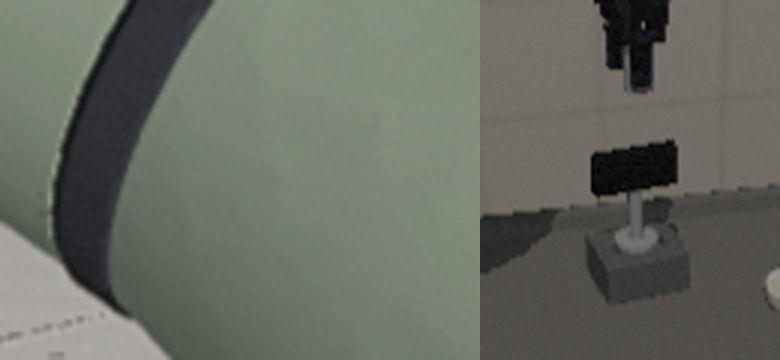

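The side view shows the fingers centred over the black grip: fingers at crop u of about 638, stem at about 636. The arm hides the fixture in the top view.

>>> servo_tool:
  force: 60
  plan:
    - [4,0,0.1,3,0,0,0]
    - [4,0,0.1,6,0,0,0]
    - [4,0,0.1,8.3,0,0,0]
    - [4,0,0.1,8.8,0,0,0]
    - [4,0,0.1,8.8,0,0,0]
    - [1,0,0.1,8.8,0,0,0]
    - [1,0,0.1,8.8,0,0,0]
    - [1,0,0.1,8.8,0,0,0]
    - [1,0,0.1,8.8,0,0,0]

```text
clock: 12.0
position: [0.6069, 0.2882, 0.0925]
tool_rot: [3.141, 0.002, -3.015]
force: [-0.3, -0.4, 8.2]
grip_width: 0.0131
finger_force: 59.0
```

```bash
python3 -c "
from h import *
st()"
```

```text
t 12.0 p [0.6069 0.2882 0.0925] rot [ 1.7996e+02  1.1000e-01 -1.7273e+02] F [-0.3 -0.4  8.2] w 0.0131 ff 59.0 q7 0.63
```

```bash
python3 -c "
from h import *
print(fx(.075));print(go(*fx(.075),.20,166.5))"
```

```text
(np.float64(0.4572292144045227), np.float64(-0.024236764739580148))
[18.78, -29.09, -10.8, 0.1, 0.1, 20.8]
```

>>> servo_tool:
  plan:
    - [1,0,0,-1,0,0,0]
    - [1,0,0,-3,0,0,0]
    - [1,0,0,-6,0,0,0]
    - [1,0,0,-9,0,0,0]
    - [1,0,0,-12,0,0,0]
    - [1,0,0,-12,0,0,0]

```text
clock: 12.6
position: [0.6074, 0.2891, 0.217]
tool_rot: [3.139, 0.006, -3.014]
force: [-0.5, 0.5, -1.5]
grip_width: 0.0129
finger_force: 58.8
```

>>> servo_tool:
  plan:
    - [1,2,-3,0,0,0,2]
    - [1,4,-6,0,0,0,5]
    - [1,6,-9.5,0,0,0,8]
    - [1,8,-13,0,0,0,11]
    - [1,10,-16.5,0,0,0,14]
    - [1,12.5,-20,0,0,0,17]
    - [1,15,-23.5,0,0,0,20]
    - [1,17.5,-27,0,0,0,21]
    - [1,18.8,-29.1,0,0,0,21]
    - [1,18.8,-29.1,0,0,0,21]

```text
clock: 13.6
position: [0.4554, -0.0281, 0.2116]
tool_rot: [-3.139, 0.0, 2.898]
force: [0.6, 0.4, -1.4]
grip_width: 0.0129
finger_force: 58.9
```

```bash
python3 -c "
from h import *
import cv2
st();infix();print(go(*fx(.075),.16,166.5))
b=bot.grab_frame('side')['frame']; a=bot.grab_frame('top')['frame']
cv2.imwrite('pics/sideC.png',b);cv2.imwrite('pics/topC.png',a)
cv2.imwrite('pics/p6.png',cv2.resize(b[120:300,130:330],(666,600),interpolation=cv2.INTER_CUBIC))"
```

```text
t 13.6 p [ 0.4554 -0.0281  0.2116] rot [-1.7985e+02  1.0000e-02  1.6605e+02] F [ 0.6  0.4 -1.4] w 0.0129 ff 58.9 q7 0.83
fix xy mm [79.2 -0.8]
[-0.08, 0.43, 5.16, -0.1, 0.0, -0.5]
```

View pics/p6.png

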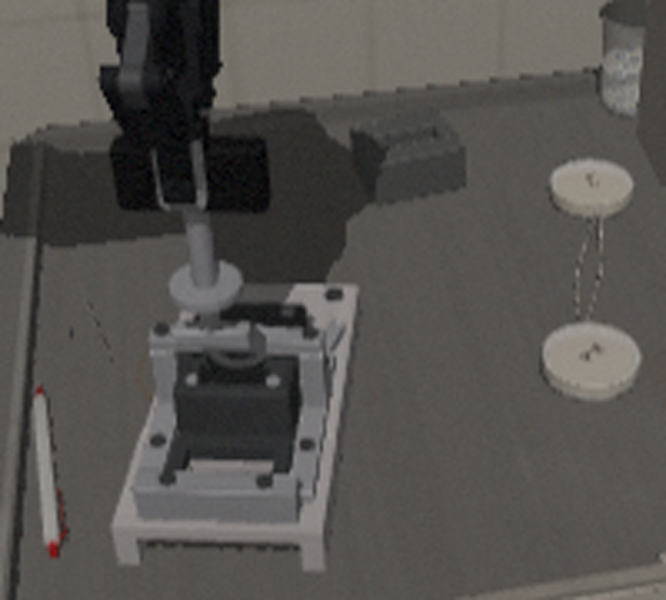

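The side view shows the carrier block past the bridge, lying flat in the lane, with a pale patch at crop (232,466) where the slot should be. The key hangs plumb above the fixture and its stand is empty. I'll check these against the expected home projections.

Run:
```python
from h import *
def P(n,pts):
    X=[[*fx(a/1000,b/1000),c/1000] for a,b,c in pts]; print(n,np.round((proj(side,X)-[130,120])*3.3333).astype(int).tolist())
P("stop top",[(95,-34,50),(95,34,50)])
P("car slot far edge top",[(65.5,-24,38),(65.5,24,38)]);P("car slot far edge bot",[(65.5,-24,28),(65.5,24,28)])
P("fix slot far top",[(67.5,-22,28),(67.5,22,28)]);P("fix slot far bot",[(67.5,-22,20),(67.5,22,20)])
P("block front top",[(55,-32,68),(55,32,68)]);P("block front bot",[(55,-32,38),(55,32,38)])
P("block front top if 10 short",[(45,-32,68),(45,32,68)])
s=bot.observe();p=s["position"]; 
X=[[p[0],p[1],p[2]+.011-.0675],[p[0],p[1],p[2]+.011+.0175]]; print("collar",np.round((proj(side,X)-[130,120])*3.3333).astype(int).tolist())
```

```text
stop top [[153, 468], [284, 472]]
car slot far edge top [[186, 446], [274, 448]]
car slot far edge bot [[188, 459], [276, 462]]
fix slot far top [[191, 462], [271, 464]]
fix slot far bot [[192, 472], [272, 475]]
block front top [[169, 390], [288, 393]]
block front bot [[175, 432], [291, 435]]
block front top if 10 short [[172, 378], [290, 381]]
collar [[203, 285], [184, 135]]
```

The pale patch is the far wall of the fixture slot, expected at u 191–272, v 462–472, and it matches. The block front edge also matches, so the carrier is home.

>>> servo_tool:
  plan:
    - [1,-0.1,0.43,1.5,0,0,-0.5]
    - [1,-0.1,0.43,3.5,0,0,-0.5]
    - [1,-0.1,0.43,6,0,0,-0.5]
    - [1,-0.1,0.43,7,0,0,-0.5]
    - [1,-0.1,0.43,7,0,0,-0.5]
    - [1,-0.1,0.43,7,0,0,-0.5]

```text
clock: 14.3
position: [0.4593, -0.0201, 0.1418]
tool_rot: [3.141, 0.001, 2.912]
force: [-0.5, -0.4, -2.0]
grip_width: 0.0133
finger_force: 58.8
```

```bash
python3 -c "
from h import *
st();infix();print(go(*fx(.075),.1255,166.5))"
```

```text
t 14.3 p [ 0.4593 -0.0201  0.1418] rot [1.7998e+02 3.0000e-02 1.6685e+02] F [-0.5 -0.4 -2. ] w 0.0133 ff 58.8 q7 0.71
fix xy mm [70.5  1. ]
[0.11, -0.45, 1.63, 0.0, 0.0, 0.3]
```

>>> servo_tool:
  plan:
    - [1,0.1,-0.25,0,0,0,0.3]
    - [1,0.1,-0.45,0,0,0,0.3]
    - [1,0.1,-0.45,0.8,0,0,0.3]
    - [1,0.1,-0.45,0.8,0,0,0.3]
    - [1,0.1,-0.45,0.8,0,0,0.3]

```text
clock: 14.8
position: [0.4567, -0.0249, 0.1329]
tool_rot: [3.142, -0.0, 2.906]
force: [0.2, -0.1, -1.9]
grip_width: 0.013
finger_force: 58.9
```

```bash
python3 -c "
from h import *
st();infix();print(go(*fx(.075),.1255,166.5))
import cv2
b=bot.grab_frame('side')['frame']
def P(n,pts):
    X=[[*fx(a/1000,c/1000),z/1000] for a,c,z in pts]; print(n,np.round((proj(side,X)-[150,170])*6).astype(int).tolist())
z=bot.observe()['position'][2]*1000-87.5
P('head bottom near edge',[(80,-19,z),(80,19,z)])
P('head top',[(80,-19,z+9),(80,19,z+9)])
P('collar',[(75,0,z+31)])
cv2.imwrite('pics/p7.png',cv2.resize(b[170:270,150:250],(600,600),interpolation=cv2.INTER_CUBIC))"
```

```text
t 14.8 p [ 0.4567 -0.0249  0.1329] rot [ 1.800e+02 -2.000e-02  1.665e+02] F [ 0.2 -0.1 -1.9] w 0.013 ff 58.9 q7 0.69
fix xy mm [75.8 -0.4]
[-0.04, 0.08, 0.74, 0.0, -0.0, -0.0]
head bottom near edge [[219, 519], [348, 522]]
head top [[216, 496], [345, 500]]
collar [[276, 430]]
```

View pics/p7.png

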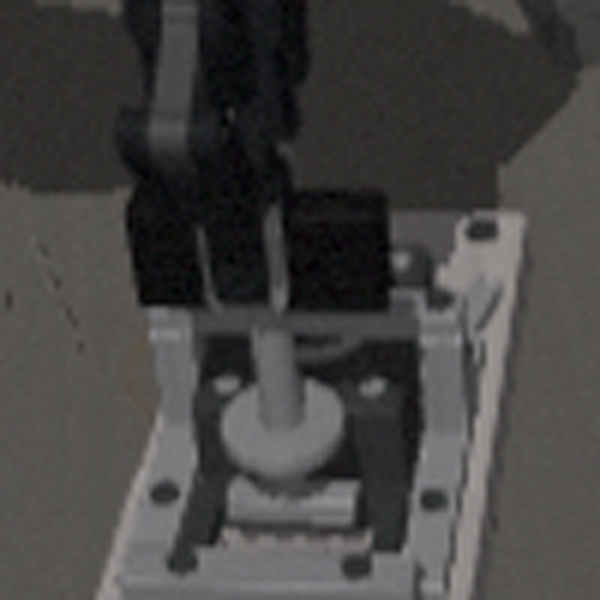

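Run:
```python
from h import *
import cv2
b=bot.grab_frame('side')['frame'].mean(2)
for r in list(range(223,237))+list(range(236,258,1)): print(r,b[r,184:214].astype(int).tolist())
s=bot.observe();st();p=s["position"]
for dz in(.011-.0175,-.05,-.0565,-.0785,-.083): print(dz,proj(side,[p[0],p[1],p[2]+dz]).round(1))
```

```text
223 [72, 72, 69, 69, 72, 71, 69, 66, 70, 69, 74, 71, 70, 66, 63, 71, 72, 71, 71, 68, 70, 70, 71, 69, 69, 70, 70, 72, 71, 71]
224 [71, 68, 70, 70, 71, 73, 70, 69, 85, 72, 74, 72, 72, 67, 64, 73, 68, 71, 69, 71, 69, 71, 71, 70, 70, 70, 72, 71, 71, 71]
225 [57, 52, 54, 54, 53, 52, 52, 61, 92, 72, 92, 91, 89, 77, 62, 58, 58, 62, 63, 63, 63, 60, 64, 70, 71, 71, 71, 71, 72, 72]
226 [40, 31, 25, 29, 28, 30, 29, 47, 94, 92, 106, 103, 98, 89, 72, 24, 26, 37, 32, 37, 40, 46, 46, 70, 65, 66, 59, 51, 51, 50]
227 [42, 28, 27, 20, 23, 28, 23, 38, 94, 102, 108, 105, 98, 94, 78, 41, 40, 42, 41, 38, 51, 58, 58, 70, 70, 55, 35, 30, 25, 28]
228 [38, 29, 26, 25, 28, 26, 31, 31, 83, 99, 108, 107, 100, 92, 79, 56, 60, 62, 59, 62, 66, 66, 68, 56, 49, 33, 31, 31, 25, 30]
229 [35, 29, 25, 25, 24, 33, 30, 37, 83, 100, 106, 106, 99, 96, 80, 64, 63, 64, 62, 57, 58, 52, 48, 39, 25, 27, 24, 29, 28, 24]
230 [34, 25, 23, 29, 24, 27, 30, 35, 71, 97, 102, 104, 102, 96, 84, 59, 46, 38, 43, 37, 40, 31, 27, 26, 30, 29, 27, 29, 25, 27]
231 [27, 27, 25, 24, 31, 24, 28, 32, 59, 98, 102, 108, 102, 96, 83, 54, 28, 26, 24, 28
[... 3281 characters left out ...]
20, 122, 122, 123, 123, 123, 124, 131, 125, 59, 30, 47, 48, 49]
255 [48, 46, 32, 51, 109, 107, 107, 106, 108, 106, 105, 106, 107, 107, 106, 106, 106, 108, 106, 106, 106, 108, 109, 107, 106, 56, 29, 47, 44, 49]
256 [54, 46, 26, 50, 85, 81, 81, 81, 80, 84, 86, 94, 94, 94, 94, 95, 98, 94, 94, 94, 98, 114, 113, 116, 114, 49, 30, 46, 47, 49]
257 [46, 35, 27, 57, 64, 62, 49, 49, 50, 51, 49, 57, 58, 62, 63, 64, 64, 59, 58, 59, 63, 85, 85, 88, 85, 38, 31, 46, 46, 49]
t 14.9 p [ 0.4568 -0.0248  0.1331] rot [179.99  -0.   166.5 ] F [ 0.  -0.2 -1.5] w 0.0129 ff 58.9 q7 0.69
-0.006500000000000002 [[192.7 219.3]]
-0.05 [[195.4 239.1]]
-0.0565 [[195.7 241.9]]
-0.0785 [[197.  251.3]]
-0.083 [[197.2 253.1]]
```

>>> servo_tool:
  plan:
    - [1,0.18,0.08,0,0,0,0]
    - [1,0.18,0.08,0.5,0,0,0]
    - [1,0.18,0.08,1.0,0,0,0]
    - [1,0.18,0.08,1.4,0,0,0]
    - [1,0.18,0.08,1.8,0,0,0]
    - [1,0.18,0.08,1.8,0,0,0]

```text
clock: 15.5
position: [0.4549, -0.0237, 0.1145]
tool_rot: [-3.142, -0.001, 2.906]
force: [-0.2, 0.9, -1.7]
grip_width: 0.013
finger_force: 58.9
```

```bash
python3 -c "
from h import *
st();infix()"
```

```text
t 15.5 p [ 0.4549 -0.0237  0.1145] rot [-1.800e+02 -5.000e-02  1.665e+02] F [-0.2  0.9 -1.7] w 0.013 ff 58.9 q7 0.66
fix xy mm [75.  -2.3]
```

>>> servo_tool:
  plan:
    - [1,0,0,0.3,0,0,0]
    - [1,0,0,0.6,0,0,0]
    - [1,0,0,0.9,0,0,0]
    - [1,0,0,0.9,0,0,0]

```text
clock: 15.9
position: [0.455, -0.0238, 0.1057]
tool_rot: [-3.142, -0.0, 2.906]
force: [0.2, 0.0, -1.3]
grip_width: 0.0128
finger_force: 58.9
```

Free, with the head inside the fixture slot. I continue down to the collar.

>>> servo_tool:
  plan:
    - [1,0,0,0.4,0,0,0]
    - [1,0,0,0.8,0,0,0]
    - [1,0,0,1.0,0,0,0]
    - [1,0,0,1.1,0,0,0]
    - [1,0,0,1.15,0,0,0]
    - [1,0,0,1.15,0,0,0]

```text
clock: 16.5
position: [0.4553, -0.0237, 0.0946]
tool_rot: [3.142, 0.0, 2.906]
force: [-0.6, -0.3, -0.7]
grip_width: 0.0132
finger_force: 58.9
```

>>> servo_tool:
  plan:
    - [1,0,0.03,0.02,0,0,8]
    - [1,-0.01,0.06,0.02,0,0,16]
    - [1,-0.02,0.09,0.02,0,0,24]
    - [1,-0.03,0.11,0.02,0,0,32]
    - [1,-0.05,0.13,0.02,0,0,40]
    - [1,-0.07,0.16,0.02,0,0,48]
    - [1,-0.09,0.17,0.02,0,0,56]
    - [1,-0.12,0.19,0.02,0,0,64]
    - [1,-0.15,0.2,0.02,0,0,72]
    - [1,-0.17,0.2,0.02,0,0,80]

```text
clock: 17.5
position: [0.4575, -0.0222, 0.0945]
tool_rot: [3.141, -0.0, 1.504]
force: [0.4, -0.1, -1.0]
grip_width: 0.013
finger_force: 59.1
```

```bash
python3 -c "
from h import *
st();infix();s=bot.observe();print(go(*s['position'],76.5))"
```

```text
t 17.5 p [ 0.4575 -0.0222  0.0945] rot [ 1.7997e+02 -1.0000e-02  8.6160e+01] F [ 0.4 -0.1 -1. ] w 0.013 ff 59.1 q7 -0.53
fix xy mm [72.9 -0.2]
[0.0, 0.0, 0.0, 0.0, -0.0, 9.7]
```

>>> servo_tool:
  plan:
    - [1,0,0.02,0,0,0,5]
    - [1,0,0.03,0,0,0,9.7]
    - [1,0,0.03,0,0,0,9.7]
    - [1,0,0.03,0.05,0,0,9.7]
    - [1,0,0.03,0.1,0,0,9.7]
    - [1,0,0.03,0.1,0,0,9.7]

```text
clock: 18.1
position: [0.4581, -0.0221, 0.0944]
tool_rot: [3.14, -0.0, 1.343]
force: [-6.1, 1.9, 29.5]
grip_width: 0.0135
finger_force: 63.4
```

```bash
python3 -c "
from h import *
st();infix()"
```

```text
t 18.1 p [ 0.4581 -0.0221  0.0944] rot [179.93  -0.    76.96] F [-6.1  1.9 29.5] w 0.0135 ff 63.4 q7 -0.66
fix xy mm [72.7  0.3]
```

>>> servo_tool:
  plan:
    - [1,0,0,-0.1,0,0,0]
    - [4,0,0,-0.1,0,0,0]
    - [4,0,0,-0.1,0,0,0]
    - [4,0,0,-0.1,0,0,0]
    - [4,0,0,-1.5,0,0,0]
    - [4,0,0,-4,0,0,0]
    - [4,0,0,-8,0,0,0]
    - [4,0,0,-12,0,0,0]
    - [4,0,0,-16,0,0,0]
    - [4,0,0,-16,0,0,0]

```text
clock: 19.1
position: [0.4595, -0.0221, 0.2576]
tool_rot: [3.135, -0.001, 1.341]
force: [0.2, 0.3, -0.3]
grip_width: 0.04
finger_force: 0.0
```

```bash
python3 -c "
from h import *
import cv2
st()
b=bot.grab_frame('side')['frame'];cv2.imwrite('pics/p8.png',cv2.resize(b[120:300,130:330],(666,600),interpolation=cv2.INTER_CUBIC))
def P(n,pts):
    X=[[*fx(a/1000,c/1000),z/1000] for a,c,z in pts]; print(n,np.round((proj(side,X)-[130,120])*3.333).astype(int).tolist())
P('collar under',[(75,0,38)]);P('grip ctr',[(75,0,105.5)]);P('grip ends top',[(40,0,123),(110,0,123)])"
```

```text
t 19.1 p [ 0.4595 -0.0221  0.2576] rot [ 1.7962e+02 -5.0000e-02  7.6810e+01] F [ 0.2  0.3 -0.3] w 0.04 ff 0.0 q7 -0.47
collar under [[227, 459]]
grip ctr [[214, 363]]
grip ends top [[223, 293], [198, 383]]
```

View pics/p8.png

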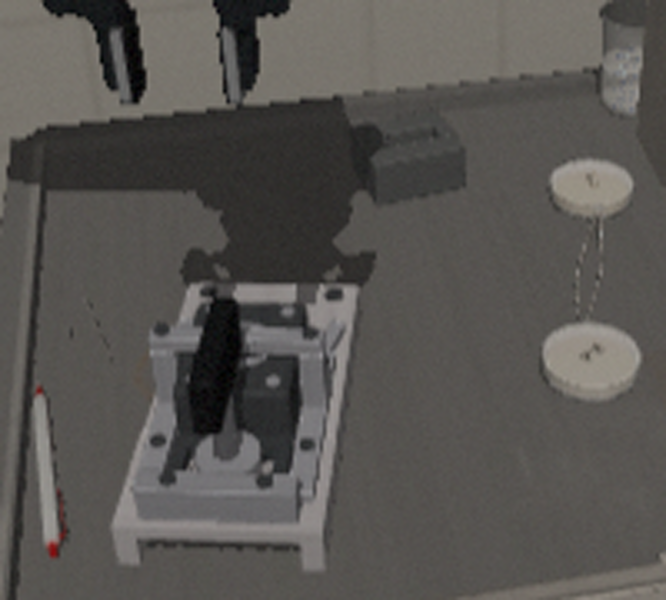

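The picture shows the key upright with its collar seated at crop (227,457), where 459 was expected, and the grip turned along the lane. The carrier's screw is still at (273,381), so it has not moved from home, and the dishes are where they were. I'm handing the job in.

```bash
python3 -c "
from workcell import bot
print(bot.job_done())"
```

```text
the job is handed in; nothing more can be done
None
```

The job is done and handed in at about 19 s: the carrier went under the bridge and is home against the end stop, the T-key is seated, turned a quarter turn and released, and the petri dishes were not touched.

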